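# Free the seized blue stopper and stand it in the cup

## Robot

A 7-joint arm with a two-finger parallel gripper is mounted at the origin on the work surface. World frame = base frame: x ahead of the robot, y to its left, z up, the work surface at z = 0. Lengths are in m, angles in degrees, forces in N, time in s.
With the tool pointing down it reaches from about 0.425 to 0.925 m from the base axis. Payload 6.8 kg.
Tool frame: the origin (TCP) lies midway between the tips of the shut fingers; the grasp point (between the pads) lies 19 mm behind it; z points along the fingers, y is the line along which they close (so a half turn about z gives the same grasp; the last joint's range is limited). The gripper opens to 85 mm and grips with 20 to 120 N. Pads are 22 mm wide; open, the fingers measure 114 mm over their backs; the gripper's body (76 mm by 85 mm) begins 54 mm behind the grasp point. The pads swing forward as they close: fully open they stand 13 mm farther back than shut.
Start: joints at [-70.823, 27.33, 1.283, 89.118, -0.659, 63.558, -4.761], TCP at [0.289, 0.61, 0.231] pointing down, gripper open.
Joint ranges: [-169.35, 169.35], [-19.33, 120.38], [-80.79, 83.38], [13.8, 139.57], [-78.32, 258.32], [9.67, 109.79], [-169.56, 169.56]. Speed limits (degrees/s): [136.94, 136.94, 180, 180, 180, 180, 180].

## Interface

Orientations are given as a 3x3 rotation matrix whose columns are the frame's x, y, z axes.
In Python, from plant import ctrl, vision, boxes_of gives the robot as it stands. The module is installed in compiled form; this text tells all that it offers.
- The arm moves only by the shell command python3 -m jog 'ROWS' [FORCE]. ROWS is JSON, a list of rows, each a list of 7 numbers: the turn, a rotation vector about the tool's x, y, z in rad, then the shift along the tool's x, y, z in cm, then the closure, from -1 (fully open) to 1 (shut). A call has 1 to 20 rows; each row is the pose to reach, as a shift and turn from the pose commanded when the call began, along the tool's axes at that moment; what a row does not reach only later rows make up. A row lasts 1/8 s, in which the tool goes at most 62.5 mm and 10.7 degrees, less where a joint would pass 70% of its speed; a pose out of reach is approached as far as the arm can. A call with a gripper value outside its range is refused whole. The fingers move at their own pace and stop on an object; FORCE is the grip in N (left out, the last holds). Time passes only in rows, so rows that repeat a pose let the fingers close. It gives the time, the measured TCP pose, the force, the opening and the grip force at its end, in the units of the state.
- ctrl.get_obs(): the state, without advancing time (a new reading comes with each control period).
- vision.get_image(name): name is "side" or "top"; returns a dict with "color" (420x560x3 uint8, red, green, blue), "depth" (420x560 float32, m along the optical axis (not along the pixel's ray), 0 where there is no reading), "fovy" (degrees; the focal length in pixels is half the picture's height over the tangent of half this angle, whatever the lens; pixels are square), "cx", "cy" (the principal point, pixels), "extrinsics" (4x4, takes a point from camera to world coordinates). Camera axes: x right, y up, looking along -z (the intrinsics and any distortion apply to the point x, -y, -z); pixel columns grow to the right and rows downward; lengths in m; the calibration is good to about 2 mm. A picture is of the moment at which its call begins.
- ctrl.close_job(): hands the job in; it is judged then, once.
Trained networks look in a picture, given as the dict that the camera call returned (one of the last four; its "shot" number tells which), for a name from the list of things; names that differ only in an ending like _2 or _b are one class to them, and where a whole thing is asked for, a point or a joint stands for the part that bears it (a point fixed in the world has none). Each returns a list of dicts, best first, with "score" (0 to 1); they miss things now and then, are a little off and sometimes report something else, mostly with a low value. They report only what shows in the picture. A call takes as long as a camera call.
- boxes_of(label, picture): "uv" ([column, row] in pixels, amid what is visible of it).
The state is a dict: "t": time; "joint_pos": joint angles; "qd": joint speeds; "joint_efforts": joint torques, N m; "tool_pos": TCP position; "orientation": TCP orientation; "force": force on the tool from outside, world axes, zero at the start; "wrist_torque": the same for the moment, N m; "finger_gap": opening from 0.0 (shut) to 1.0 (fully open); "finger_force": force on a finger pad.
Only numpy, scipy, OpenCV 4.12 (cv2) and the standard library are available. Lean on these libraries where they do the work, as an engineer would, in place of code of your own. Each camera call takes 0.05 s, during which the arm holds its last target. There are 200 camera calls.

## Task

Open the clear bottle: twist its blue stopper to break the taper free, pull it straight up out of the neck, and stand it foot down in the orange cup, lowering it in rather than dropping it. Leave the white stopper closed in the amber bottle.

Things in the scene. Friction and masses are not known exactly. Their poses are not given: they have to be found in the camera images.
- blue_stopper: Stopper to remove, loose, 90 g. Origin: centre of its flange's underside, z up. Blue flange, diameter 52 mm, z 0 to 6 mm; on it a blue upright grip bar, 44 mm along x, 14 mm thick along y, z 6 to 42 mm (pinch it across y). Below, a grey taper, diameter 28 down to 21 mm, flat foot at z -36 mm; near the foot two ears reach 18 mm out along y. Seated, its x lies along the bottle's x.
- white_stopper: Bystander: the same stopper but with white flange and grip bar, seated in the amber glass bottle of the same size. Same origin and axes. It must stay in its bottle. The two bottles and the cup may stand in any order, left, centre or right.
- clear_bottle_mouth (a point): Mouth centre of the fixed clear bottle (diameter 90 mm, grey collar 62 mm), 140 mm above the table, z up, bottle's axes. The stopper's flange sits on it. Before twisting the stopper lifts only 2 mm; turn it either way by 30 degrees or more (45 is good, 100 still works; about 0.12 N m; it stays as turned), then it lifts out with little force, clear once 40 mm up.
- cup: Orange round open cup, fixed. Origin: centre of its underside, on the table, z up. Outer diameter 68 mm, inner 60 mm, 36 mm high, floor 6 mm thick. A stopper standing foot down on its floor has its flange's underside 42 mm above the table, just above the rim.

How it is judged:
By the outcome, as a careful person would: the job done as asked, in the order asked, and still so for the second after the job is handed in, with the robot touching nothing.
It also fails if it takes over 48 s, if anything falls off the work surface, if the arm or the gripper's body presses on something with over 40 N, if the wrist force passes 120 N, or if a joint passes its speed limit or range.

## Working session

There is one attempt and no reset: what is moved stays moved. The work goes in short steps, Python scripts to look and compute and a shell command to move; the robot and the scene stay as the last step left them, time stands still between calls to the robot, and variables do not carry over. Pictures are saved under pics/ and viewed, at most 10 in all, crops included, and the job is handed in when it is done.

```bash
mkdir -p pics; cat > h.py <<'E'
import numpy as np, cv2
from plant import ctrl, vision, boxes_of
def cloud(p):
    h,w=p["depth"].shape; f=h/2/np.tan(np.radians(p["fovy"])/2)
    v,u=np.mgrid[:h,:w]; d=p["depth"]
    P=np.stack([(u-p["cx"])/f*d,-(v-p["cy"])/f*d,-d],-1)
    E=np.array(p["extrinsics"]); return P@E[:3,:3].T+E[:3,3]
E
python3 - <<'E'
from h import *
ims=[]
o=ctrl.get_obs(); print(o["t"],o["tool_pos"],o["orientation"],o["finger_gap"])
for n in("top","side"):
    p=vision.get_image(n); C=cloud(p); print(n,{k:v for k,v in p.items() if k not in("color","depth")})
    cv2.imwrite(f"pics/{n}0.png",p["color"][...,::-1])
    for l in("blue_stopper","white_stopper","cup"):
        for r in boxes_of(l,p)[:2]:
            u,v=np.round(r["uv"]).astype(int); print(l,r["score"],u,v,C[v,u].round(3))
E
```

```text
0.0 [0.28897915 0.60934651 0.23030595] [[-9.03564789e-01  4.28450932e-01 -6.85778976e-04]
 [ 4.28451465e-01  9.03563162e-01 -1.71888747e-03]
 [-1.16814320e-04 -1.84694920e-03 -9.99998288e-01]] 0.9978291022305273
top {'fovy': 45.47489093868021, 'cx': 279.77115822603537, 'cy': 209.59947840396012, 'extrinsics': array([[-0.01908709,  0.99599383, -0.08736118,  0.49443875],
       [-0.9998086 , -0.01938935, -0.00261257, -0.00757163],
       [-0.00429598,  0.08729459,  0.99617328,  1.13159626],
       [ 0.        ,  0.        ,  0.        ,  1.        ]]), 'shot': 1}
blue_stopper 0.91 146 246 [0.514 0.254 0.163]
white_stopper 0.72 381 226 [ 0.543 -0.196  0.182]
cup 0.92 268 204 [0.607 0.022 0.003]
side {'fovy': 57.94201671456547, 'cx': 278.04377492312426, 'cy': 214.6294385056801, 'extrinsics': array([[-0.97615879,  0.13992322, -0.16593826,  0.47226179],
       [-0.2167766 , -0.66734247,  0.71250399,  0.50485766],
       [-0.0110418 ,  0.73148856,  0.6817643 ,  0.57764362],
       [ 0.        ,  0.        ,  0.        ,  1.        ]]), 'shot': 2}
blue_stopper 0.94 293 329 [0.511 0.267 0.164]
cup 0.64 270 250 [0.604 0.014 0.007]
```

View pics/top0.png

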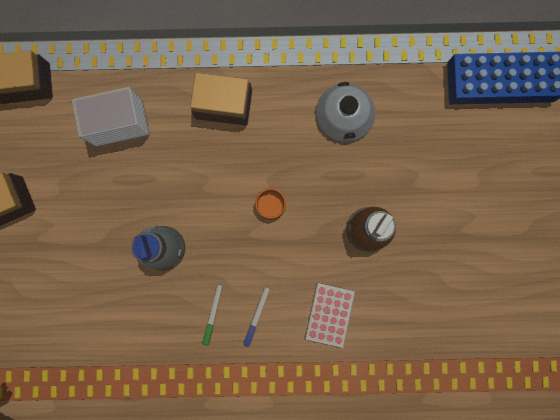

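View pics/side0.png

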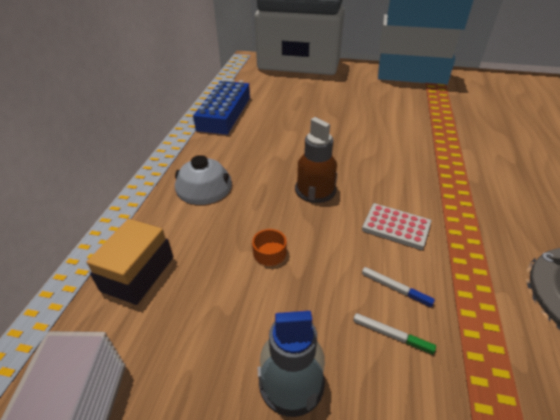

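```bash
python3 - <<'E'
from h import *
from numpy.linalg import svd
for n in("top","side"):
    p=vision.get_image(n); C=cloud(p); hsv=cv2.cvtColor(p["color"],cv2.COLOR_RGB2HSV)
    blue=(hsv[...,0]>95)&(hsv[...,0]<130)&(hsv[...,1]>110)
    near=np.hypot(C[...,0]-.513,C[...,1]-.258)<.06
    for nm,lo,hi in(("bar top",.172,.2),("flange",.135,.16)):
        Q=C[blue&near&(C[...,2]>lo)&(C[...,2]<hi)]
        if len(Q)<10: print(n,nm,len(Q));continue
        (c,s,a)=cv2.minAreaRect((Q[:,:2]*1000).astype(np.float32))
        print(n,nm,len(Q),np.round(c,1),np.round(s,1),a,"z",np.median(Q[:,2]))
    org=(hsv[...,0]>3)&(hsv[...,0]<22)&(hsv[...,1]>130)
    Q=C[org&(C[...,2]>.028)&(C[...,2]<.045)&(np.hypot(C[...,0]-.606,C[...,1]-.018)<.07)]
    if len(Q)>5:
        print(n,"cup",len(Q),cv2.minEnclosingCircle((Q[:,:2]*1000).astype(np.float32)),Q[:,2].mean())
        A=np.c_[2*Q[:,:2],np.ones(len(Q))];x=np.linalg.lstsq(A,(Q[:,:2]**2).sum(1),rcond=None)[0];print(x[:2],np.sqrt(x[2]+x[0]**2+x[1]**2))
E
```

```text
top bar top 168 [512.4 260.8] [42.5 14.3] 16.07373046875 z 0.18126958174130287
top flange 258 [511.3 259.2] [47.1 49.6] 36.974910736083984 z 0.1455881618472848
top cup 180 ((605.646728515625, 16.358078002929688), 33.90552520751953) 0.03512227256081197
[0.60540754 0.01664506] 0.031821435776723916
side bar top 475 [512.5 261.3] [41.8 13.4] 17.006990432739258 z 0.1819309744727387
side flange 732 [512.5 269.6] [50.5 33. ] 4.6400251388549805 z 0.14666705202789346
side cup 328 ((604.6943359375, 15.963967323303223), 34.73716354370117) 0.03418287850561539
[0.60409951 0.01650438] 0.03180477059133615
```

The blue stopper's bar shows at about (146,246) in the top picture. The cup is at (270,205) and the amber bottle with the white stopper is to the right at (380,226). The bar is centred at (0.5124, 0.261) with its top at z 0.182, and it lies 16.5° from x. The tool moves above it first.

```bash
python3 -m jog '[[0,0,-0.04,-1.8,-1.1,0,-1],[0,0,-0.11,-5.3,-3.3,0,-1],[0,0,-0.2,-9.5,-5.9,0,-1],[0,0,-0.29,-14,-8.8,0,-1],[0,0,-0.38,-18.6,-11.6,0,-1],[0,0,-0.48,-23.2,-14.5,0,-1],[0,0,-0.57,-27.4,-17.1,0,-1],[0,0,-0.64,-30.9,-19.3,0,-1],[0,0,-0.69,-33.4,-20.8,0,-1],[0,0,-0.73,-35.1,-21.9,0,-1],[0,0,-0.73,-35.1,-21.9,0,-1],[0,0,-0.73,-35.1,-21.9,0,-1],[0,0,-0.73,-35.1,-21.9,0,-1]]' 60
python3 - <<'E'
from h import *
o=ctrl.get_obs();R=np.array(o["orientation"]);print(o["joint_pos"],R.round(4))
print("tool delta cm",(R.T@(np.array([.5124,.261,.150])-o["tool_pos"])*100).round(2),"y az",np.degrees(np.arctan2(R[1,1],R[0,1])))
p=vision.get_image("side");cv2.imwrite("pics/s1.png",p["color"][...,::-1])
E
```

```text
t: 2.12
tool_pos: [0.5118, 0.263, 0.2313]
orientation: [[-0.959, -0.285, -0.0], [-0.285, 0.959, 0.0], [0.0, 0.001, -1.0]]
force: [-0.1, -0.4, 0.9]
finger_gap: 0.997
finger_force: 0.0
[-33.92780133  17.98474781   0.66534901 103.13288957  -0.27645246
  58.87926274  73.40073482] [[-9.586e-01 -2.849e-01 -2.000e-04]
 [-2.849e-01  9.586e-01  5.000e-04]
 [ 1.000e-04  5.000e-04 -1.000e+00]]
tool delta cm [-0.   -0.22  8.13] y az 106.55282703402834
```

View pics/s1.png

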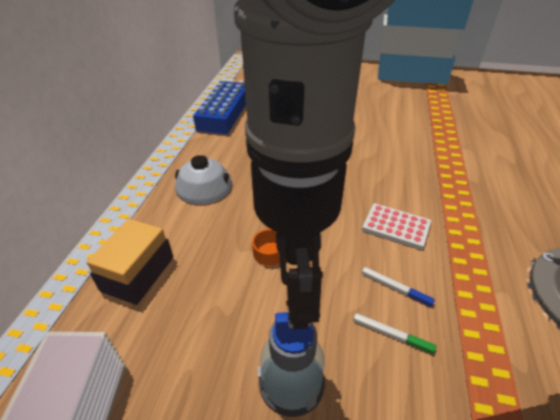

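The open fingers straddle the blue bar at about (295,320), lined up with it. The tool descends and closes.

```bash
python3 -m jog '[[0,0,0,0,-0.2,1,-1],[0,0,0,0,-0.2,2.5,-1],[0,0,0,0,-0.2,4,-1],[0,0,0,0,-0.2,5.5,-1],[0,0,0,0,-0.2,6.8,-1],[0,0,0,0,-0.2,7.6,-1],[0,0,0,0,-0.2,8.0,-1],[0,0,0,0,-0.2,8.1,-1],[0,0,0,0,-0.2,8.1,-1],[0,0,0,0,-0.2,8.1,0.4],[0,0,0,0,-0.2,8.1,1],[0,0,0,0,-0.2,8.1,1],[0,0,0,0,-0.2,8.1,1],[0,0,0,0,-0.2,8.1,1],[0,0,0,0,-0.2,8.1,1],[0,0,0,0,-0.2,8.1,1],[0,0,0,0,-0.2,8.1,1],[0,0,0,0,-0.2,8.1,1]]' 60
python3 -c "
from h import *
o=ctrl.get_obs();print(o['tool_pos'],o['force'],o['wrist_torque'],o['joint_pos'][6])"
```

```text
t: 4.42
tool_pos: [0.5133, 0.2598, 0.1504]
orientation: [[-0.959, -0.283, 0.0], [-0.283, 0.959, 0.0], [-0.0, 0.0, -1.0]]
force: [0.0, 0.5, 2.0]
finger_gap: 0.154
finger_force: 58.9
[0.5132633  0.25981071 0.15044986] [0.0222646  0.5132027  2.00101681] [-0.08363014 -0.02652797 -0.00704353] 73.62439639655194
```

```bash
python3 -m jog '[[0,0,0.05,0,0,0,1],[0,0,0.12,0,0,0,1],[0,0,0.2,0,0,0,1],[0,0,0.28,0,0,0,1],[0,0,0.36,0,0,0,1],[0,0,0.44,0,0,0,1],[0,0,0.52,0,0,0,1],[0,0,0.6,0,0,0,1],[0,0,0.68,0,0,0,1],[0,0,0.76,0,0,0,1],[0,0,0.82,0,0,0,1],[0,0,0.85,0,0,0,1],[0,0,0.85,0,0,0,1],[0,0,0.85,0,0,0,1]]' 60
python3 - <<'E'
from h import *
o=ctrl.get_obs();print(o['tool_pos'],o['force'],o['wrist_torque'],o['joint_pos'][6])
R=np.array(o["orientation"]);print("y az",np.degrees(np.arctan2(R[1,1],R[0,1])))
p=vision.get_image("side");cv2.imwrite("pics/s2.png",cv2.resize(p["color"][240:400,200:400,::-1],None,fx=3,fy=3))
E
```

```text
t: 6.18
tool_pos: [0.5129, 0.2595, 0.1505]
orientation: [[-0.846, 0.533, -0.001], [0.533, 0.846, -0.0], [0.0, -0.0, -1.0]]
force: [-0.9, -0.3, 5.9]
finger_gap: 0.162
finger_force: 59.3
[0.51285474 0.25953366 0.15045898] [-0.94413684 -0.31019463  5.89878322] [-0.26995126  0.33980667  0.09169836] 30.188173005896438
y az 57.76671995325544
```

View pics/s2.png

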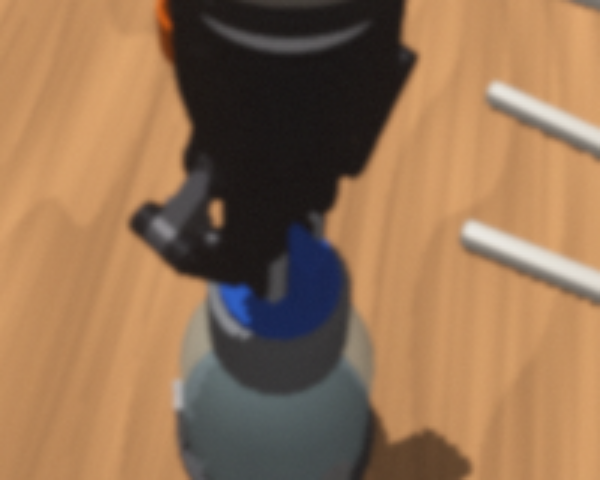

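The gripper has turned about 49° and still holds the bar, with the flange seated on the collar at crop (280,300). Next is a straight pull up, slow at first.

```bash
python3 -m jog '[[0,0,0,0,0,-0.2,1],[0,0,0,0,0,-0.4,1],[0,0,0,0,0,-0.7,1],[0,0,0,0,0,-1.1,1],[0,0,0,0,0,-1.6,1],[0,0,0,0,0,-2.1,1],[0,0,0,0,0,-2.7,1],[0,0,0,0,0,-3.3,1],[0,0,0,0,0,-3.9,1],[0,0,0,0,0,-4.5,1],[0,0,0,0,0,-5.1,1],[0,0,0,0,0,-5.8,1],[0,0,0,0,0,-6.6,1],[0,0,0,0,0,-7.2,1],[0,0,0,0,0,-7.5,1],[0,0,0,0,0,-7.5,1]]' 60
python3 - <<'E'
from h import *
o=ctrl.get_obs();print(o['tool_pos'],o['force'],o['wrist_torque'],o['joint_pos'])
R=np.array(o["orientation"]);print(R.round(4))
print("cm to cup",(R.T@(np.array([.6048,.0165,o['tool_pos'][2]])-o["tool_pos"])*100).round(2))
p=vision.get_image("side");cv2.imwrite("pics/s3.png",p["color"][...,::-1])
E
```

```text
t: 8.22
tool_pos: [0.5131, 0.2598, 0.2255]
orientation: [[-0.846, 0.534, 0.0], [0.534, 0.846, 0.0], [-0.0, 0.0, -1.0]]
force: [0.1, -0.4, -1.5]
finger_gap: 0.151
finger_force: 58.7
[0.51314695 0.25977522 0.2254668 ] [ 0.12405484 -0.38954557 -1.4873564 ] [-0.02541113  0.06395444  0.01067912] [-42.97276644  18.36777082  12.37690059 104.18667793  -4.5750772
  57.9085674   28.98054199]
[[-8.458e-01  5.335e-01  3.000e-04]
 [ 5.335e-01  8.458e-01  2.000e-04]
 [-1.000e-04  3.000e-04 -1.000e+00]]
cm to cup [-20.73 -15.69  -0.  ]
```

View pics/s3.png

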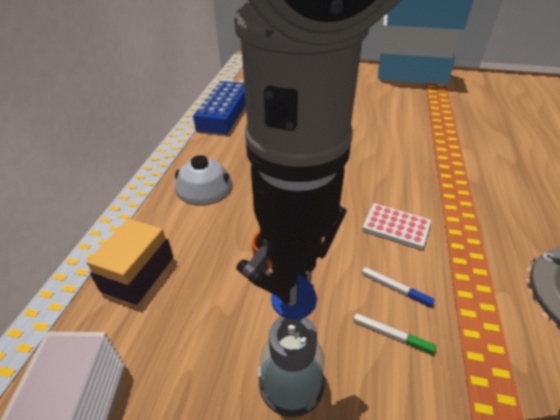

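The stopper hangs free above the open neck, with its flange at (295,297). It goes over the cup next.

```bash
python3 -m jog '[[0,0,0,-0.7,-0.5,0,1],[0,0,0,-2.3,-1.7,0,1],[0,0,0,-4.6,-3.5,0,1],[0,0,0,-7.3,-5.5,0,1],[0,0,0,-10.1,-7.7,0,1],[0,0,0,-13,-9.8,0,1],[0,0,0,-15.6,-11.8,0,1],[0,0,0,-17.9,-13.5,0,1],[0,0,0,-19.6,-14.8,0,1],[0,0,0,-20.5,-15.5,0,1],[0,0,0,-20.7,-15.7,0,1],[0,0,0,-20.7,-15.7,2,1],[0,0,0,-20.7,-15.7,4,1],[0,0,0,-20.7,-15.7,6,1],[0,0,0,-20.7,-15.7,7,1],[0,0,0,-20.7,-15.7,7.5,1],[0,0,0,-20.7,-15.7,7.5,1],[0,0,0,-20.7,-15.7,7.5,1]]' 60
python3 - <<'E'
from h import *
o=ctrl.get_obs();print(o['tool_pos'],o['force'])
R=np.array(o["orientation"]);print("cm to cup",(R.T@(np.array([.6048,.0165,.0525])-o["tool_pos"])*100).round(2))
for n in ("side","top"):
    p=vision.get_image(n);C=cloud(p);hsv=cv2.cvtColor(p["color"],cv2.COLOR_RGB2HSV)
    if n=="side":cv2.imwrite("pics/s4.png",cv2.resize(p["color"][150:310,170:370,::-1],None,fx=3,fy=3))
    m=(hsv[...,0]>95)&(hsv[...,0]<130)&(hsv[...,1]>110)&(np.hypot(C[...,0]-.605,C[...,1]-.017)<.05)&(C[...,2]>.1)
    Q=C[m]; print(n,len(Q))
    if len(Q)>20: print(np.percentile(Q,[2,50,98],axis=0).round(4))
    for r in boxes_of("blue_stopper",p)[:1]:print(r)
E
```

```text
t: 10.52
tool_pos: [0.6048, 0.0165, 0.151]
orientation: [[-0.846, 0.534, 0.001], [0.534, 0.846, 0.0], [-0.001, 0.001, -1.0]]
force: [0.2, -0.3, -0.8]
finger_gap: 0.149
finger_force: 58.7
[0.60484795 0.01654644 0.15096765] [ 0.15675885 -0.25264654 -0.78340357]
cm to cup [ 0.01 -0.01  9.85]
side 386
[[0.5822 0.0158 0.1443]
 [0.5954 0.0303 0.1506]
 [0.6262 0.0425 0.1844]]
{'uv': [270.7, 199.2], 'score': 0.82}
top 0
```

View pics/s4.png

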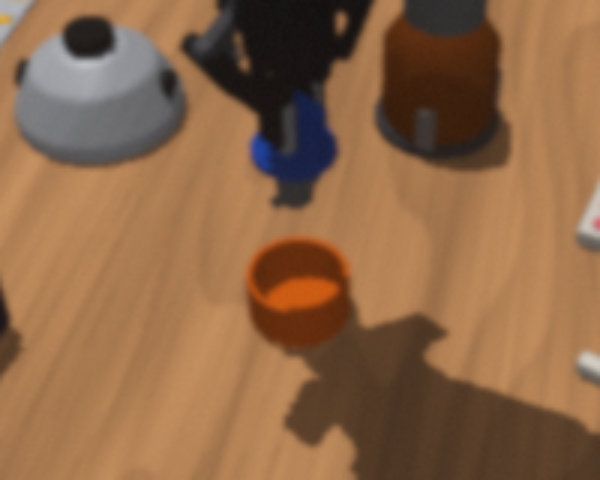

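The stopper is upright in the grip at crop (290,150), and the flange extents centre on the cup at crop (298,290). The foot is about 10 cm up, so I lower it.

```bash
python3 -m jog '[[0,0,0,0,0,1,1],[0,0,0,0,0,2.4,1],[0,0,0,0,0,4,1],[0,0,0,0,0,5.2,1],[0,0,0,0,0,6.3,1],[0,0,0,0,0,7.2,1],[0,0,0,0,0,8,1],[0,0,0,0,0,8.6,1],[0,0,0,0,0,9.0,1],[0,0,0,0,0,9.3,1],[0,0,0,0,0,9.5,1],[0,0,0,0,0,9.65,1],[0,0,0,0,0,9.65,1],[0,0,0,0,0,9.65,1]]' 60
python3 - <<'E'
from h import *
o=ctrl.get_obs();print(o['tool_pos'],o['force'])
p=vision.get_image("side");cv2.imwrite("pics/s5.png",cv2.resize(p["color"][150:310,170:370,::-1],None,fx=3,fy=3))
E
```

```text
t: 12.48
tool_pos: [0.6045, 0.0165, 0.0539]
orientation: [[-0.846, 0.534, 0.0], [0.534, 0.846, 0.0], [-0.0, 0.0, -1.0]]
force: [0.0, -0.2, -0.5]
finger_gap: 0.152
finger_force: 58.8
[0.60448519 0.01648816 0.05390155] [ 0.01590368 -0.21147631 -0.53688665]
```

View pics/s5.png

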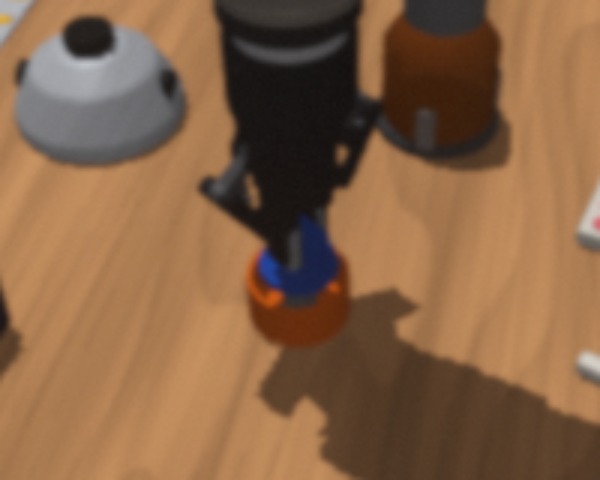

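The stopper is inside the rim and centred at crop (298,270), with no contact force yet. I feel for the floor.

```bash
python3 -m jog '[[0,0,0,0,0,0.05,1],[0,0,0,0,0,0.1,1],[0,0,0,0,0,0.12,1],[0,0,0,0,0,0.12,1],[0,0,0,0,0,0.12,1]]' 30
```

```text
t: 13.15
tool_pos: [0.6044, 0.0165, 0.0526]
orientation: [[-0.846, 0.534, 0.0], [0.534, 0.846, 0.0], [-0.0, 0.0, -1.0]]
force: [-0.1, -1.1, -1.7]
finger_gap: 0.153
finger_force: 58.8
```

```bash
python3 -m jog '[[0,0,0,0,0,0.04,1],[0,0,0,0,0,0.08,1],[0,0,0,0,0,0.08,1],[0,0,0,0,0,0.08,1]]' 30
```

```text
t: 13.65
tool_pos: [0.6045, 0.0165, 0.0524]
orientation: [[-0.846, 0.534, 0.0], [0.534, 0.846, 0.0], [-0.0, 0.0, -1.0]]
force: [-2.1, -0.7, 6.2]
finger_gap: 0.15
finger_force: 59.9
```

Contact on the floor, 6 N. Release and retreat straight up.

```bash
python3 -m jog '[[0,0,0,0,0,0,0.4],[0,0,0,0,0,0,0],[0,0,0,0,0,0,-0.4],[0,0,0,0,0,0,-0.4],[0,0,0,0,0,0,-0.4],[0,0,0,0,0,0,-0.4],[0,0,0,0,0,-0.5,-0.4],[0,0,0,0,0,-1.5,-0.4],[0,0,0,0,0,-3,-0.4],[0,0,0,0,0,-5,-0.4],[0,0,0,0,0,-8,-0.4],[0,0,0,0,0,-11,-0.4],[0,0,0,0,0,-14,-0.4],[0,0,0,0,0,-17,-0.4],[0,0,0,0,0,-19,-0.4],[0,0,0,0,0,-20,-0.4],[0,0,0,0,0,-20,-0.4],[0,0,0,0,0,-20,-0.4]]' 30
python3 - <<'E'
from h import *
o=ctrl.get_obs();print(o['t'],o['tool_pos'],o['force'])
p=vision.get_image("side");cv2.imwrite("pics/s6.png",p["color"][...,::-1])
C=cloud(p);hsv=cv2.cvtColor(p["color"],cv2.COLOR_RGB2HSV)
m=(hsv[...,0]>95)&(hsv[...,0]<130)&(hsv[...,1]>110)&(np.hypot(C[...,0]-.605,C[...,1]-.017)<.05)
print(m.sum(),np.percentile(C[m],[2,50,98],axis=0).round(4))
E
```

```text
t: 15.9
tool_pos: [0.6038, 0.0165, 0.251]
orientation: [[-0.846, 0.534, -0.001], [0.534, 0.846, -0.0], [0.001, -0.001, -1.0]]
force: [0.3, -0.1, 1.3]
finger_gap: 0.701
finger_force: 0.0
15.9 [0.60380627 0.01648205 0.25097858] [ 0.27002841 -0.14569714  1.25366571]
525 [[0.5822 0.0083 0.0458]
 [0.6036 0.0262 0.0588]
 [0.6254 0.0413 0.0857]]
```

View pics/s6.png

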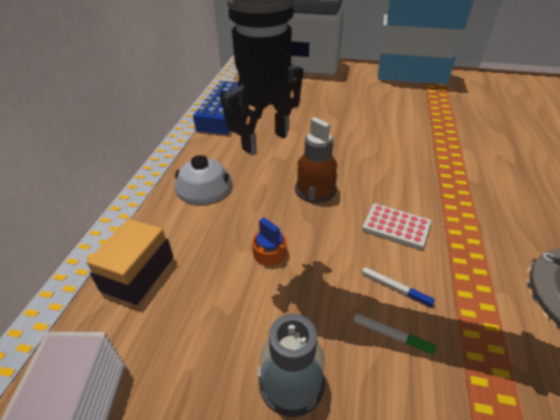

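The blue stopper stands upright in the cup at (269,240), with its flange top at about z 0.048 and its bar top at 0.086. The clear bottle is open, the white stopper is still seated at (319,130), and the gripper is clear.

```bash
python3 -c "
from plant import ctrl
print(ctrl.close_job())"
```

```text
the job is handed in; nothing more can be done
None
```

The clear bottle is open and its blue stopper stands foot down in the orange cup, lowered to the floor before release; the white stopper is still in the amber bottle, and I handed the job in at about 16 s with the gripper clear.

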